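# Count along the tea rack and push the carton into the third gap

### The job

The tea rack has six gaps side by side, and one tea carton stands loose on the counter in front of its open side. Starting at the end of the rack with the ball-topped post, count with a fingertip along the aluminium rail at the rack's back, touching the rail section behind the first, the second and the third gap in turn and none beyond the third; then push the loose carton along the counter into that third gap, fully home against the back. Do not lift or tip the carton, leave everything else where it stands, and let go of everything at the end.

Things in the scene. Friction and masses are not known exactly. Their poses are not given: they have to be found in the camera images.
- rack: fixed wooden rack, open in front (-x), on top and below. Origin on the counter at its centre; x to its back, y along the gaps. 7 dividers 6 mm thick, 58 high, x -35 to +35 mm, front edges rounded, make 6 gaps 48 mm wide centred at y = +135, +81, +27, -27, -81, -135 mm. Back panel 50 mm high, inner face at x = +35 mm: a carton fully home touches it. A sprung rail runs above the panel
- rail (a joint): the aluminium counting rail along the rack's back, carried on springs: 0 at rest, grows as it is pressed down, stop at 0.008 m. It starts to sink at about 1.6 N and is fully down at about 7 N, all six sections moving together.
- section_1: section of the rail behind gap 1 as numbered from the rack's +y end (y = +135 mm). 18 mm wide (x), 46 mm long (y), 8 mm notch to the next section; origin at the centre of its top face, 75 mm above the counter at rest; touched from above
- section_2: section of the rail behind gap 2 as numbered from the rack's +y end (y = +81 mm). 18 mm wide (x), 46 mm long (y), 8 mm notch to the next section; origin at the centre of its top face, 75 mm above the counter at rest; touched from above
- section_3: section of the rail behind gap 3 as numbered from the rack's +y end (y = +27 mm). 18 mm wide (x), 46 mm long (y), 8 mm notch to the next section; origin at the centre of its top face, 75 mm above the counter at rest; touched from above
- section_4: section of the rail behind gap 4 as numbered from the rack's +y end (y = -27 mm). 18 mm wide (x), 46 mm long (y), 8 mm notch to the next section; origin at the centre of its top face, 75 mm above the counter at rest; touched from above
- section_5: section of the rail behind gap 5 as numbered from the rack's +y end (y = -81 mm). 18 mm wide (x), 46 mm long (y), 8 mm notch to the next section; origin at the centre of its top face, 75 mm above the counter at rest; touched from above
- section_6: section of the rail behind gap 6 as numbered from the rack's +y end (y = -135 mm). 18 mm wide (x), 46 mm long (y), 8 mm notch to the next section; origin at the centre of its top face, 75 mm above the counter at rest; touched from above
- ball_post: fixed wooden post topped by a 32 mm ball, 92 mm high in all, beside the rail's end, at either the +y or the -y end of the rack (it varies): counting starts at this end. Origin on the counter on its axis, at rack x = +47 mm, y = +190 or -190 mm
- flat_post: fixed plain wooden post, 58 mm high with no ball, at the other end of the rack. Origin on the counter on its axis
- carton: the loose tea carton, about 0.12 kg: 80 mm long (own x), 38 mm wide (y), 55 mm high. Origin at the centre of its underside; it starts upright on the counter in front of the rack's open side, long axis roughly along the rack's x. Fully home in a gap, its origin lies at rack x = -5 mm and its near end stands 10 mm proud of the dividers
- stored_left: small pale carton 62 x 36 x 50 mm standing in the rack's end gap at +y; to be left alone. Origin at its underside
- stored_right: small brown carton 60 x 34 x 55 mm standing in the end gap at -y; to be left alone. Origin at its underside
- mug: white mug, 76 mm across, 85 mm tall, beyond the rack's +y end on the robot's side; to be left alone. Origin at its underside
- jar: glass jar, 68 mm across, 85 mm tall, beyond the -y end on the robot's side; to be left alone. Origin at its underside
- bowl: small blue bowl, 100 mm across, 40 mm tall, beyond the rack; to be left alone. Origin at its underside
- spoon: steel spoon 140 mm long, lying beyond the rack; to be left alone. Origin at its underside
- tin: tin, 60 mm across, 70 mm tall, beyond the rack; to be left alone. Origin at its underside
Things that resemble listed ones, but are neither listed nor needed, are in the scene too. Leave any turquoise look-alike of the carton alone.

How it is judged:
By the outcome, as a careful person would: the job done as asked, in the order asked, and still so for the second after the job is handed in, with the robot touching nothing.
It also fails if it takes over 51 s, if anything falls off the work surface, if the arm or the gripper's body presses on something with over 40 N, if the wrist force passes 120 N, or if a joint passes its speed limit or range.

### The arm

A 7-joint arm with a two-finger parallel gripper is mounted at the origin on the work surface. World frame = base frame: x ahead of the robot, y to its left, z up, the work surface at z = 0. Lengths are in m, angles in rad, forces in N, time in s.
With the tool pointing down it reaches from about 0.4 to 0.85 m from the base axis. Payload 10.4 kg.
Tool frame: the origin (TCP) lies midway between the tips of the shut fingers; the grasp point (between the pads) lies 19 mm behind it; x points along the fingers, z is the direction in which the jaws open and shut, and the axes are right-handed (so a half turn about x gives the same grasp; the last joint's range is limited). The gripper opens to 87 mm and grips with 3 to 60 N. Pads are 19 mm wide; open, the fingers measure 117 mm over their backs; the gripper's body (75 mm by 190 mm) begins 51 mm behind the grasp point.
Start: joints at [1.277, 0.332, -0.065, 1.46, 0.022, 1.35, -0.088], TCP at [0.167, -0.602, 0.223] pointing down, gripper open.
Joint ranges: [-2.6, 2.6], [-0.5, 2.12], [-1.47, 1.34], [0.16, 2.42], [-1.27, 4.41], [0.06, 2.06], [-2.6, 2.6]. Speed limits (rad/s): [2.22, 2.22, 2.79, 2.79, 3.14, 3.14, 3.14].

### API

Orientations are given as a unit quaternion [x, y, z, w].
In Python, from bench import read_state, camera, camera_params, close_job gives the robot as it stands.
- The arm moves only by the tool arm_command, never from a script. Its argument "targets" is a list of rows, each a list of 7 numbers: the closure in counts, from 0 (fully open) to 255 (shut), then the shift along the tool's x, y, z in mm, then the turn, a rotation vector about the tool's x, y, z in rad. A call has 1 to 10 rows; each row is the pose to reach, as a shift and turn from the pose commanded when the call began, along the tool's axes at that moment; what a row does not reach only later rows make up. A row lasts 1/10 s, in which the tool goes at most 50 mm and 8.59 degrees, less where a joint would pass 70% of its speed; a pose out of reach is approached as far as the arm can. A call with a gripper value outside its range is refused whole. The fingers move at their own pace and stop on an object; "newtons" is the grip in N (left out, the last holds). Time passes only in rows, so rows that repeat a pose let the fingers close. It gives the time, the measured TCP pose, the force and the opening at its end, in the units of the state.
- read_state(): the state, without advancing time (a new reading comes with each control period).
- camera(name): name is "side" or "top" or "wrist"; returns the picture (480x640x3 uint8, red, green, blue); there is no depth.
- camera_params(name): a dict with "intrinsics" (3x3 intrinsics, pixels), "xyz" and "orientation" of the camera in the world; the wrist camera has in their place "mount" (4x4, takes a point from camera to tool coordinates, whose origin is the TCP and whose axes are the tool frame's). Camera axes: x right, y down, z forward; pixel columns grow to the right and rows downward; lengths in m; the calibration is good to about 2 mm. A picture is of the moment at which its call begins: read the wrist's pose just before it. camera_params takes no time and is no camera call.
- close_job(): hands the job in, once; it reports no verdict.
The state is a dict: "time": time; "joint_positions": joint angles; "joint_vel": joint speeds; "joint_torque": joint torques, N m; "ee_pos": TCP position; "eef_rot": TCP orientation; "ft_force": force on the tool from outside, world axes, zero at the start; "torque": the same for the moment, N m; "width": finger opening in m.
Only numpy, scipy, OpenCV 4.12 (cv2) and the standard library are available. Lean on these libraries where they do the work, as an engineer would, in place of code of your own. Each camera call takes 0.05 s, during which the arm holds its last target.

## Working session

There is one attempt and no reset: what is moved stays moved. The work goes in short steps, Python scripts to look and compute and a tool call to move; the robot and the scene stay as the last step left them, time stands still between calls to the robot, and variables do not carry over. Pictures are saved under pics/ and viewed, and the job is handed in when it is done.

Besides the shell and the picture viewer there is one more tool, called in YAML: its name, and indented under it one key for each argument. arm_command: Moves the arm, as the interface text tells. Its arguments: {"type":"object","properties":{"targets":{"type":"array"},"newtons":{"type":"number"}},"required":["targets"]}

```bash
mkdir -p pics; ls; python3 - <<'E'
from bench import *
import cv2
s=read_state();print(s)
for n in("side","top"):
    im=camera(n);cv2.imwrite(f"pics/{n}0.png",im[:,:,::-1]);print(n,camera_params(n))
print(camera_params("wrist"))
E
```

```text
pics
{'time': 0.0, 'joint_positions': array([ 1.27739329,  0.33283744, -0.06466033,  1.4609725 ,  0.02159696,
        1.3499211 , -0.08849683]), 'joint_vel': array([ 0.00083391,  0.00032413,  0.00048914, -0.00032853,  0.00059158,
        0.00059473,  0.00011775]), 'joint_torque': array([-9.63997009e-04, -6.23276854e+01,  2.46131024e-02, -3.89900243e+01,
       -6.12559961e-02,  4.00157191e-02,  1.26593654e-04]), 'ee_pos': array([ 0.16705231, -0.60183758,  0.22176047]), 'eef_rot': array([ 0.42821901,  0.56333741, -0.42764733,  0.56249196]), 'ft_force': array([0.17301118, 0.474517  , 0.04007393]), 'torque': array([0.01912946, 0.01462247, 0.0392205 ]), 'width': 0.08687845559328408}
side {'intrinsics': array([[438.6298223 ,   0.        , 318.00467522],
       [  0.        , 438.6298223 , 235.71392095],
       [  0.        ,   0.        ,   1.        ]]), 'xyz': array([ 0.52504107, -0.5122047 ,  0.69963658]), 'orientation': array([ 0.94218921, -0.06216315,  0.01326786, -0.32899727])}
top {'intrinsics': array([[592.19840435,   0.        , 315.36316027],
       [  0.        , 592.19840435, 240.18324577],
       [  0.        ,   0.        ,   1.        ]]), 'xyz': array([ 0.37951352, -0.00741252,  1.09809704]), 'orientation': array([ 0.72412673, -0.68098605,  0.07584721, -0.0783944 ])}
{'intrinsics': array([[405.73295879,   0.        , 319.84563685],
       [  0.        , 405.73295879, 237.78660396],
       [  0.        ,   0.        ,   1.        ]]), 'mount': array([[-6.72407511e-04, -2.72558683e-01,  9.62138926e-01,
        -1.62454471e-01],
       [-2.66133830e-05, -9.62139138e-01, -2.72558762e-01,
         7.43420029e-02],
       [ 9.99999774e-01, -2.08876331e-04,  6.39695875e-04,
        -4.88654147e-04],
       [ 0.00000000e+00,  0.00000000e+00,  0.00000000e+00,
         1.00000000e+00]])}
```

View pics/side0.png

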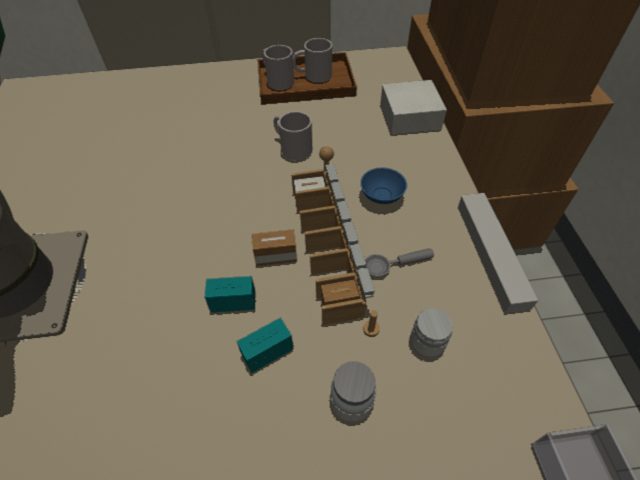

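View pics/top0.png

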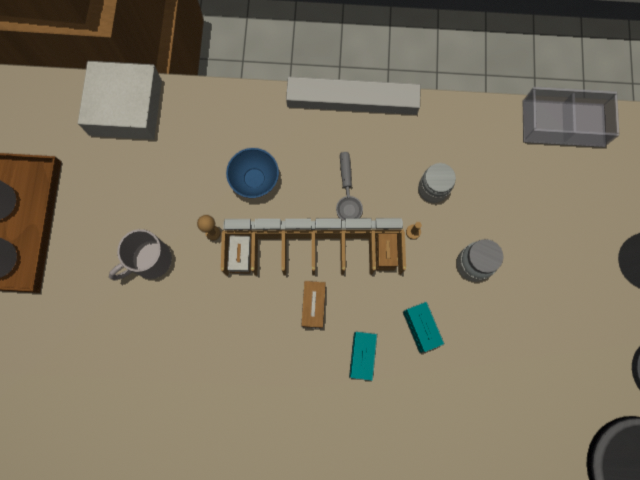

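The ball post is at side (327,154) and top (206,223), which is the +y end. The flat post is at top (417,230). There are three candidates for the loose carton: brown at top (314,304), and turquoise at (364,356) and (425,328). The brown one fits, since the turquoise look-alikes are to be left alone. I'll confirm this with an enlarged crop.

```bash
python3 - <<'E'
import cv2
im=cv2.imread("pics/top0.png")
cv2.imwrite("pics/crop1.png",cv2.resize(im[200:350,195:395],None,fx=4,fy=4,interpolation=cv2.INTER_CUBIC))
cv2.imwrite("pics/crop2.png",cv2.resize(im[200:350,300:440],None,fx=4,fy=4,interpolation=cv2.INTER_CUBIC))
E
```

```text
(no output)
```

View pics/crop1.png

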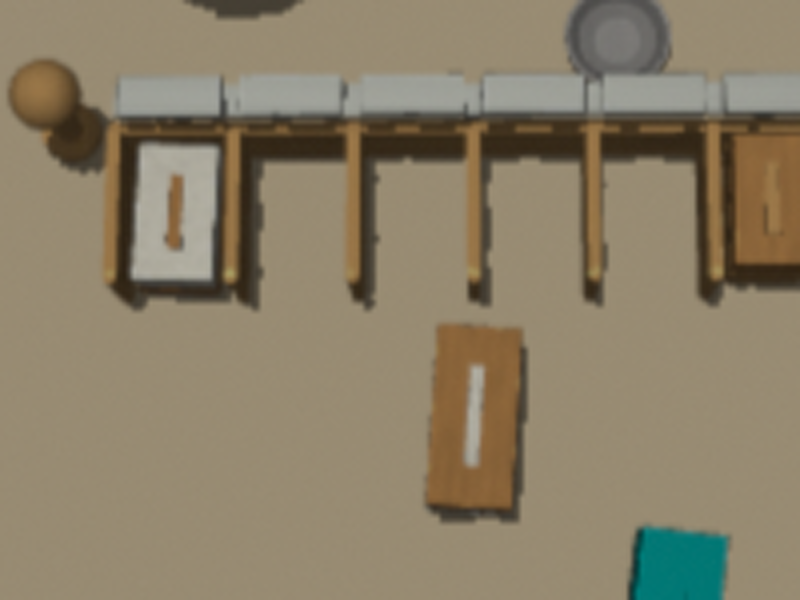

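View pics/crop2.png

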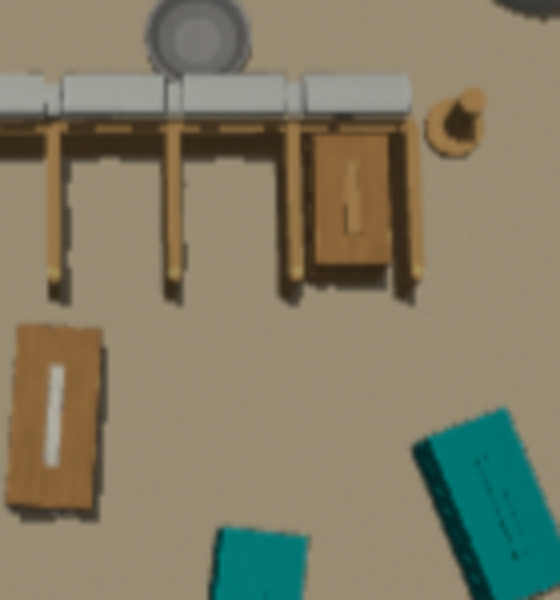

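```bash
cat > h.py <<'E'
import numpy as np, cv2
from scipy.spatial.transform import Rotation as R
from scipy.optimize import least_squares
from bench import *
def ray(P,uv,z,pos=None,Rm=None):
    p=camera_params(P) if isinstance(P,str) else P
    if pos is None: pos=p["xyz"];Rm=R.from_quat(p["orientation"]).as_matrix()
    d=np.linalg.inv(p["intrinsics"])@np.array([uv[0],uv[1],1.])
    d=Rm@d
    return pos+d*(z-pos[2])/d[2]
def proj(P,X):
    p=camera_params(P)
    c=R.from_quat(p["orientation"]).inv().apply(np.atleast_2d(X)-p["xyz"])
    q=c@p["intrinsics"].T
    return q[:,:2]/q[:,2:]
E
python3 - <<'E'
from h import *
o=np.array([195,200])
c=lambda x,y:np.array([x/4,y/4])+o
loc=[];W=[]
def add(l,uv,z):
    loc.append(l);W.append(ray("top",uv,z)[:2])
for k,u in enumerate([111,231,353,474,594,716]): add((-.035,.162-.054*k),c(u,[284,284,283,282,281,280][k]),.058)
for yc,l,r,t,b in[(.135,118,223,77,115),(.027,360,465,75,114),(-.081,602,707,74,112)]:
    add((.047,yc),c((l+r)/2,(t+b)/2),.075)
loc=np.array(loc);W=np.array(W)
def T(p,l):
    cc,s=np.cos(p[2]),np.sin(p[2]);return p[:2]+l@np.array([[cc,s],[-s,cc]])
f=lambda p:(T(p,loc)-W).ravel()
r=least_squares(f,[.5,0,0]);print(r.x,np.round(r.fun.reshape(-1,2)*1000,1))
print(W.round(4))
C=np.array([ray("top",c(*q),.055)[:2] for q in[(437,323),(522,328),(513,511),(427,504)]])
m=C.mean(0);d=(C[0]+C[1]-C[2]-C[3]);print("carton",m,np.degrees(np.arctan2(d[1],d[0])),np.linalg.norm(d)/2,C)
p=r.x;cc,s=np.cos(p[2]),np.sin(p[2]);print("carton in rack",np.array([[cc,s],[-s,cc]])@(m-p[:2]))
for n,l in dict(s1=(.047,.135),s2=(.047,.081),s3=(.047,.027),home=(-.005,.027)).items(): print(n,T(p,np.array(l)))
print("side check", proj("side",[[*T(p,np.array(l)),.075] for l in[(.047,.135),(.047,-.135)]]), proj("side",[[*m,.055]]))
s=read_state();print(R.from_quat(s["eef_rot"]).as_matrix().round(3),s["ee_pos"])
E
```

```text
[0.58985135 0.00575817 0.06814608] [[-0.2  0.6]
 [ 0.2 -0.1]
 [ 0.1  0.2]
 [-0.  -0.1]
 [-0.1 -0.7]
 [-0.2 -0.4]
 [ 0.1  0.4]
 [ 0.1  0.1]
 [ 0.1 -0.1]]
[[ 0.5441  0.1644]
 [ 0.5474  0.1112]
 [ 0.5512  0.0571]
 [ 0.555   0.0034]
 [ 0.5587 -0.0498]
 [ 0.5625 -0.104 ]
 [ 0.6275  0.1432]
 [ 0.6348  0.0358]
 [ 0.6421 -0.0717]]
carton [ 0.4959267  -0.00056535] 0.544917561111578 0.08031760565035624 [[ 0.53604134  0.0187288 ]
 [ 0.53612602 -0.01909564]
 [ 0.45540597 -0.01979146]
 [ 0.45613344  0.01789691]]
carton in rack [-9.41372371e-02  8.68000728e-05]
s1 [0.62754966 0.14364522]
s2 [0.6312267  0.08977055]
s3 [0.63490374 0.03589589]
home [0.58302443 0.03235504]
side check [[332.14525925 171.66172027]
 [366.39118816 280.60947376]] [[273.55329057 239.42903734]]
[[-0.     0.964  0.268]
 [ 0.001  0.268 -0.964]
 [-1.    -0.    -0.001]] [ 0.1671106  -0.60188098  0.22183707]
```

```bash
python3 - <<'E'
import cv2
im=cv2.imread("pics/side0.png")
cv2.imwrite("pics/crop3.png",cv2.resize(im[140:320,230:400],None,fx=3.3,fy=3.3,interpolation=cv2.INTER_CUBIC))
E
```

```text
(no output)
```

View pics/crop3.png

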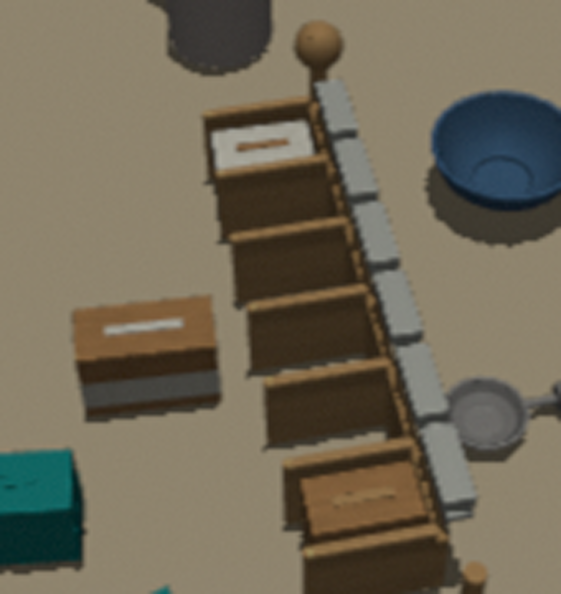

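The enlarged crops agree. The brown carton with the white label at top (314,304) is the loose one, in front of the divider between gaps 3 and 4. The side projection of section 1 lands on the rail end beside the ball. Next I'll shut the gripper and move towards section 1, aligning the jaw axis with the rail.

arm_command:
  targets:
    - [255, 0, 33, -31, 0.1, 0, 0]
    - [255, 0, 67, -62, 0.2, 0, 0]
    - [255, 0, 100, -93, 0.2025, 0, 0]
    - [255, 0, 133, -124, 0.2025, 0, 0]
    - [255, 0, 167, -155, 0.2025, 0, 0]
    - [255, 0, 200, -186, 0.2025, 0, 0]
    - [255, 0, 233, -217, 0.2025, 0, 0]
    - [255, 0, 267, -248, 0.2025, 0, 0]
    - [255, 0, 300, -279, 0.2025, 0, 0]
    - [255, 0, 330, -305, 0.2025, 0, 0]
  newtons: 10

```text
time: 1.1
ee_pos: [0.4043, -0.2178, 0.2225]
eef_rot: [0.482, 0.517, -0.482, 0.517]
ft_force: [0.6, -0.4, 0.3]
width: 0.015
```

```bash
cat >> h.py <<'E'
RK=np.array([0.58985135,0.00575817,0.06814608])
def w(l): 
    c,s=np.cos(RK[2]),np.sin(RK[2]);return RK[:2]+np.array([[c,-s],[s,c]])@np.array(l)
def go(l,z):
    s=read_state();M=R.from_quat(s["eef_rot"]).as_matrix()
    d=np.array([*w(l),z])-s["ee_pos"]
    yaw=np.arctan2(M[0,2],-M[1,2]) # z tool = rack -y => (sin,-cos)
    print("t",round(s["time"],2),"ee",s["ee_pos"].round(4),"F",s["ft_force"].round(2),"w",round(s["width"],4),"shift mm",(M.T@d*1000).round(1),"turnx",round(yaw-RK[2],4),"tilt",M[2].round(3))
E
python3 -c "
from h import *
go((.047,.135),.15)"
```

```text
t 1.1 ee [ 0.4043 -0.2178  0.2225] F [ 0.57 -0.37  0.25] w 0.015 shift mm [  72.4  247.8 -345.1] turnx 0.0011 tilt [-1. -0.  0.]
```

arm_command:
  targets:
    - [255, 0, 28, -38, 0, 0, 0]
    - [255, 0, 55, -77, 0, 0, 0]
    - [255, 0, 83, -115, 0, 0, 0]
    - [255, 0, 110, -153, 0, 0, 0]
    - [255, 0, 138, -192, 0, 0, 0]
    - [255, 0, 165, -230, 0, 0, 0]
    - [255, 0, 193, -268, 0, 0, 0]
    - [255, 20, 220, -307, 0, 0, 0]
    - [255, 50, 240, -335, 0, 0, 0]
    - [255, 72, 240, -335, 0, 0, 0]

```text
time: 2.1
ee_pos: [0.6198, 0.1364, 0.1479]
eef_rot: [0.481, 0.52, -0.481, 0.517]
ft_force: [0.3, 1.7, 0.6]
width: 0.0005
```

arm_command:
  targets:
    - [255, 0, 0, 0, 0, 0, 0]
    - [255, 0, 0, 0, 0, 0, 0]

```text
time: 2.3
ee_pos: [0.6201, 0.1298, 0.1508]
eef_rot: [0.483, 0.517, -0.483, 0.517]
ft_force: [-1.0, -0.6, -0.1]
width: 0.0003
```

```bash
python3 -c "
from h import *
go((.047,.135),.085)
im=camera('wrist');cv2.imwrite('pics/w1.png',im[:,:,::-1])
im=camera('top');cv2.imwrite('pics/t1.png',im[:,:,::-1])"
```

```text
t 2.3 ee [0.6201 0.1298 0.1508] F [-1.02 -0.6  -0.13] w 0.0003 shift mm [ 65.8   8.4 -13.4] turnx -0.0006 tilt [-1.    -0.001  0.001]
```

View pics/w1.png

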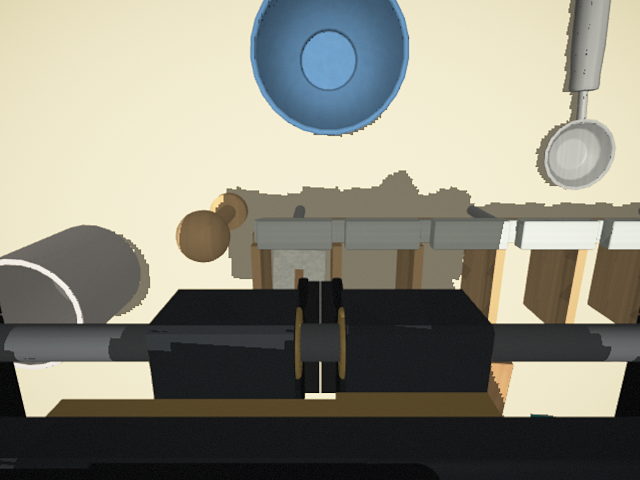

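The wrist view shows the ball post at (203,237), section 1 at about u 257–335 and v 220–248, and the fingertip at (320,285). I'll check the rail position from this view.

```bash
python3 -c "
from h import *
p=camera_params('wrist');s=read_state();M=R.from_quat(s['eef_rot']).as_matrix()
Rc=M@p['mount'][:3,:3];pos=s['ee_pos']+M@p['mount'][:3,3]
for uv in [(257,220),(337,220),(257,248),(337,248)]: 
  x=ray(p,uv,.075,pos,Rc);print(x.round(4))
for l in [(.056,.158),(.056,.112),(.038,.158),(.038,.112)]:print(w(l).round(4))
c=(np.array([*w((.047,.135)),.075])-pos)@Rc@p['intrinsics'].T;print(c[:2]/c[2])
"
```

```text
[0.6361 0.169  0.075 ]
[0.6393 0.1206 0.075 ]
[0.6183 0.1686 0.075 ]
[0.6216 0.1192 0.075 ]
[0.635  0.1672]
[0.6381 0.1213]
[0.617 0.166]
[0.6201 0.1201]
[298.06842901 236.1854948 ]
```

arm_command:
  targets:
    - [255, 20, 9, -13, 0, 0, 0]
    - [255, 45, 9, -13, 0, 0, 0]
    - [255, 62, 9, -13, 0, 0, 0]
    - [255, 66, 9, -13, 0, 0, 0]
    - [255, 66, 9, -13, 0, 0, 0]
    - [255, 66, 9, -13, 0, 0, 0]

```text
time: 3.0
ee_pos: [0.629, 0.1439, 0.086]
eef_rot: [0.483, 0.516, -0.482, 0.517]
ft_force: [0.6, 0.1, 0.6]
width: 0.0002
```

```bash
python3 -c "
from h import *
go((.047,.135),.075)"
```

```text
t 3.0 ee [0.629  0.1439 0.086 ] F [0.57 0.06 0.58] w 0.0002 shift mm [11.  -1.5  0.2] turnx -0.0004 tilt [-1.     0.002 -0.   ]
```

arm_command:
  targets:
    - [255, 3, -1, 0, 0, 0, 0]
    - [255, 6, -1, 0, 0, 0, 0]
    - [255, 9, -1, 0, 0, 0, 0]
    - [255, 11, -1, 0, 0, 0, 0]
    - [255, 12, -1, 0, 0, 0, 0]
    - [255, 13, -1, 0, 0, 0, 0]
    - [255, 14, -1, 0, 0, 0, 0]
    - [255, 14, -1, 0, 0, 0, 0]
    - [255, 14, -1, 0, 0, 0, 0]

```text
time: 3.9
ee_pos: [0.6274, 0.144, 0.0708]
eef_rot: [0.483, 0.517, -0.483, 0.517]
ft_force: [0.0, -1.5, 4.6]
width: 0.0005
```

Section 1 is touched at 4.6 N, with the rail about 4 mm down. I'll lift clear and go to section 2.

arm_command:
  targets:
    - [255, -8, 0, 0, 0, 0, 0]
    - [255, -20, 0, 0, 0, 0, 0]
    - [255, -22, 0, 0, 0, 0, 0]
    - [255, -22, 0, 18, 0, 0, 0]
    - [255, -22, 0, 36, 0, 0, 0]
    - [255, -22, 0, 54, 0, 0, 0]
    - [255, -22, 0, 54, 0, 0, 0]
    - [255, -18, 0, 54, 0, 0, 0]
    - [255, -14, 0, 54, 0, 0, 0]
    - [255, -14, 0, 54, 0, 0, 0]

```text
time: 4.9
ee_pos: [0.6303, 0.091, 0.0836]
eef_rot: [0.482, 0.517, -0.483, 0.517]
ft_force: [0.0, -0.7, 0.3]
width: 0.0003
```

```bash
python3 -c "
from h import *
go((.047,.081),.0715)"
```

```text
t 4.9 ee [0.6303 0.091  0.0836] F [ 0.04 -0.69  0.26] w 0.0003 shift mm [12.1  0.9  1.3] turnx 0.0015 tilt [-1.    -0.001 -0.   ]
```

arm_command:
  targets:
    - [255, 3, 0, 0, 0, 0, 0]
    - [255, 6, 0, 0, 0, 0, 0]
    - [255, 8, 0, 0, 0, 0, 0]
    - [255, 10, 0, 0, 0, 0, 0]
    - [255, 11, 0, 0, 0, 0, 0]
    - [255, 12, 0, 0, 0, 0, 0]
    - [255, 13, 0, 0, 0, 0, 0]
    - [255, 13, 0, 0, 0, 0, 0]

```text
time: 5.7
ee_pos: [0.6309, 0.0904, 0.0717]
eef_rot: [0.483, 0.517, -0.483, 0.517]
ft_force: [-2.9, 0.3, 4.4]
width: 0.0002
```

arm_command:
  targets:
    - [255, -8, 0, 0, 0, 0, 0]
    - [255, -20, 0, 0, 0, 0, 0]
    - [255, -22, 0, 0, 0, 0, 0]
    - [255, -22, 0, 18, 0, 0, 0]
    - [255, -22, 0, 36, 0, 0, 0]
    - [255, -22, 0, 54, 0, 0, 0]
    - [255, -22, 0, 54, 0, 0, 0]
    - [255, -18, 0, 54, 0, 0, 0]
    - [255, -14, 0, 54, 0, 0, 0]
    - [255, -14, 0, 54, 0, 0, 0]

```text
time: 6.7
ee_pos: [0.634, 0.0372, 0.0846]
eef_rot: [0.482, 0.518, -0.483, 0.517]
ft_force: [-0.2, -0.0, -1.1]
width: 0.0006
```

```bash
python3 -c "
from h import *
go((.047,.027),.0715)"
```

```text
t 6.7 ee [0.634  0.0372 0.0846] F [-0.18 -0.03 -1.05] w 0.0006 shift mm [13.1  0.8  1.3] turnx 0.0014 tilt [-1.    -0.001 -0.   ]
```

Section 2 is touched at 4.4 N. Next is section 3.

arm_command:
  targets:
    - [255, 3, 0, 0, 0, 0, 0]
    - [255, 6, 0, 0, 0, 0, 0]
    - [255, 8, 0, 0, 0, 0, 0]
    - [255, 10, 0, 0, 0, 0, 0]
    - [255, 11, 0, 0, 0, 0, 0]
    - [255, 12, 0, 0, 0, 0, 0]
    - [255, 13, 0, 0, 0, 0, 0]
    - [255, 13, 0, 0, 0, 0, 0]

```text
time: 7.5
ee_pos: [0.6346, 0.0364, 0.0727]
eef_rot: [0.483, 0.517, -0.483, 0.517]
ft_force: [-2.0, 0.2, 4.2]
width: 0.0001
```

```bash
python3 -c "
from h import *
go((.047,.027),.0715)
im=camera('top');cv2.imwrite('pics/t2.png',im[:,:,::-1])
im=camera('side');cv2.imwrite('pics/s2.png',im[:,:,::-1])"
```

```text
t 7.5 ee [0.6346 0.0364 0.0727] F [-2.    0.18  4.25] w 0.0001 shift mm [1.2 0.2 0.5] turnx 0.0002 tilt [-1.  0.  0.]
```

View pics/s2.png

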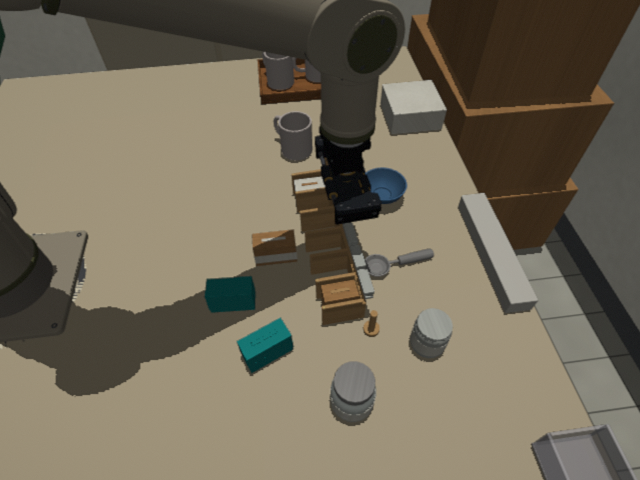

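Section 3 is touched at 4.2 N, and the side view shows the gripper over it with everything else in place. I'll lift, open partly, and go above the carton.

arm_command:
  targets:
    - [255, -10, 0, 0, 0, 0, 0]
    - [255, -40, 0, 0, 0, 0, 0]
    - [80, -75, 0, 0, 0, 0, 0]
    - [80, -75, -35, 7, 0, 0, 0]
    - [80, -75, -75, 14, 0, 0, 0]
    - [80, -75, -115, 21, 0, 0, 0]
    - [80, -75, -141, 27, 0, 0, 0]
    - [80, -75, -141, 27, 0, 0, 0]
    - [80, -75, -141, 27, 0, 0, 0]
    - [80, -75, -141, 27, 0, 0, 0]

```text
time: 8.6
ee_pos: [0.4968, 0.0001, 0.148]
eef_rot: [0.483, 0.517, -0.482, 0.517]
ft_force: [0.8, -0.3, -0.2]
width: 0.055
```

```bash
python3 -c "
from h import *
go((-.094,.0),.012)
im=camera('wrist');cv2.imwrite('pics/w3.png',im[:,:,::-1])"
```

```text
t 8.6 ee [4.968e-01 1.000e-04 1.480e-01] F [ 0.78 -0.27 -0.17] w 0.055 shift mm [136.   -0.9   0.7] turnx 0.0005 tilt [-1.     0.001 -0.   ]
```

View pics/w3.png

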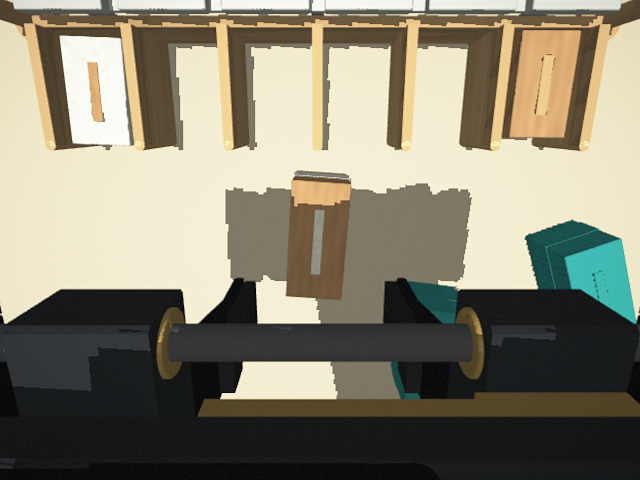

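The wrist view shows the brown carton at about (320,235), centred between the fingertips (250 and 392). The near turquoise carton is behind the right finger at (430,300), so I'll check the clearance.

```bash
python3 -c "
from h import *
for uv in [(354,333),(377,334.5),(351,378),(373,381)]:
  m=ray('top',uv,.055)[:2]-RK[:2];c,s=np.cos(RK[2]),np.sin(RK[2]);print((np.array([[c,s],[-s,c]])@m).round(3))
go((-.094,0),.014)"
```

```text
[-0.145 -0.07 ]
[-0.148 -0.11 ]
[-0.222 -0.063]
[-0.227 -0.101]
t 8.65 ee [4.967e-01 2.000e-04 1.478e-01] F [-0.03 -0.19 -0.28] w 0.0573 shift mm [133.8  -0.8   0.9] turnx 0.0007 tilt [-1.     0.001 -0.001]
```

There are about 40 mm of clearance. I'll descend around the carton.

arm_command:
  targets:
    - [80, 30, -1, 1, 0, 0, 0]
    - [80, 65, -1, 1, 0, 0, 0]
    - [80, 95, -1, 1, 0, 0, 0]
    - [80, 118, -1, 1, 0, 0, 0]
    - [80, 130, -1, 1, 0, 0, 0]
    - [80, 134, -1, 1, 0, 0, 0]
    - [80, 134, -1, 1, 0, 0, 0]
    - [80, 134, -1, 1, 0, 0, 0]

```text
time: 9.45
ee_pos: [0.4958, -0.0012, 0.0145]
eef_rot: [0.483, 0.516, -0.482, 0.517]
ft_force: [0.6, -0.7, 0.2]
width: 0.0599
```

arm_command:
  targets:
    - [100, 0, 0, 0, 0, 0, 0]
    - [115, 0, 0, 0, 0, 0, 0]
    - [130, 0, 0, 0, 0, 0, 0]
    - [140, 0, 0, 0, 0, 0, 0]
    - [150, 0, 0, 0, 0, 0, 0]
    - [150, 0, 0, 0, 0, 0, 0]
  newtons: 3

```text
time: 10.05
ee_pos: [0.495, -0.0011, 0.0137]
eef_rot: [0.483, 0.517, -0.483, 0.517]
ft_force: [-1.1, 1.8, 2.6]
width: 0.0389
```

```bash
python3 -c "
from h import *
go((-.094,.0),.014)
im=camera('wrist');cv2.imwrite('pics/w4.png',im[:,:,::-1])"
```

```text
t 10.05 ee [ 0.495  -0.0011  0.0137] F [-1.05  1.76  2.65] w 0.0389 shift mm [-0.3  1.1 -0.4] turnx 0.0003 tilt [-1.  0. -0.]
```

View pics/w4.png

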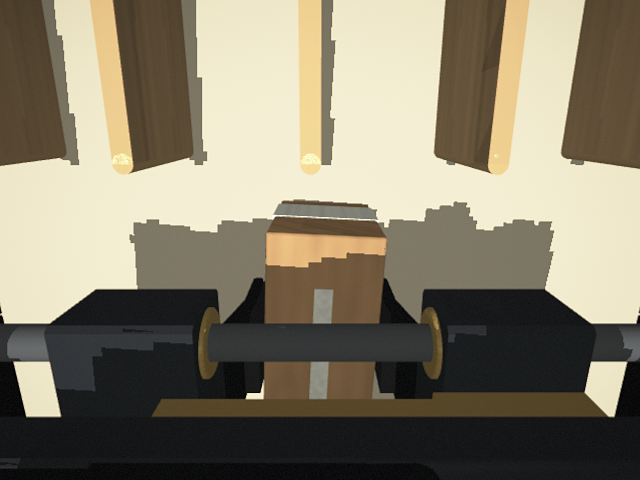

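```bash
python3 -c "
from h import *
s=read_state();p=camera_params('wrist');M=R.from_quat(s['eef_rot']).as_matrix()
Rc=M@p['mount'][:3,:3];pos=s['ee_pos']+M@p['mount'][:3,3]
for y in (.054,0,-.054):
  c=(np.array([*w((-.034,y)),.058])-pos)@Rc@p['intrinsics'].T;print(c[:2]/c[2])
print(s['width'])
for uv in[(121,160),(311,161),(498,162),(266,234),(386,234)]:
  z=.058 if uv[1]<200 else .055
  m=ray(p,uv,z,pos,Rc)[:2]-RK[:2];c,q=np.cos(RK[2]),np.sin(RK[2]);print((np.array([[c,q],[-q,c]])@m).round(4))
im=cv2.imread('pics/w4.png');cv2.imwrite('pics/w4c.png',cv2.resize(im[190:410,200:440],None,fx=2.7,fy=2.7))
"
```

```text
[132.68577271 170.04356772]
[319.55071159 170.08179812]
[506.31682147 170.12000831]
0.038823955760234515
[-0.0311  0.057 ]
[-0.0314  0.0025]
[-0.0317 -0.0513]
[-0.054   0.0166]
[-0.054  -0.0206]
```

View pics/w4c.png

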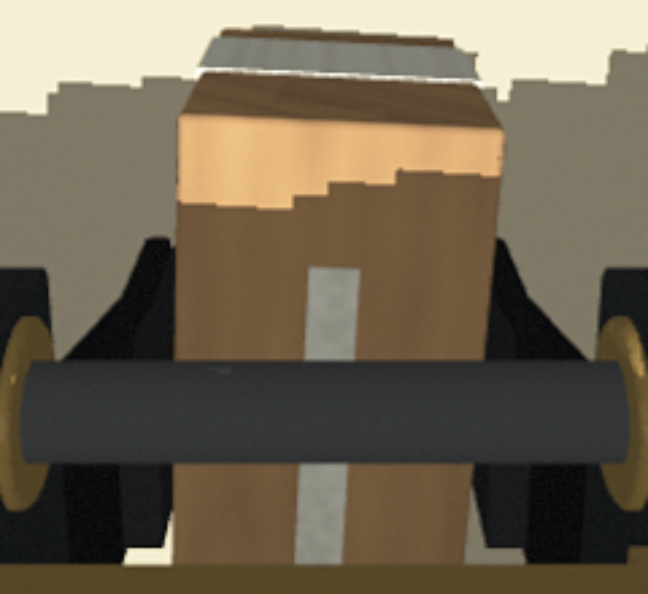

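Squeezing left the carton about 2° off the tool yaw: its front edge slopes from (266,232) to (386,237). The divider tips appear about 2.5 mm to +y of my estimate. I'll squeeze a little firmer to align it.

arm_command:
  targets:
    - [200, 0, 0, 0, 0, 0, 0]
    - [200, 0, 0, 0, 0, 0, 0]
    - [200, 0, 0, 0, 0, 0, 0]
  newtons: 8

```text
time: 10.4
ee_pos: [0.495, -0.0011, 0.0137]
eef_rot: [0.483, 0.517, -0.483, 0.517]
ft_force: [-1.4, 2.3, 5.6]
width: 0.0386
```

```bash
python3 -c "
from h import *
go((-.094,.029),.014)
im=camera('wrist');cv2.imwrite('pics/w5.png',im[:,:,::-1]);im=im[:,:,::-1]
cv2.imwrite('pics/w5c.png',cv2.resize(im[190:410,200:440],None,fx=2.7,fy=2.7))"
```

```text
t 10.4 ee [ 0.495  -0.0011  0.0137] F [-1.38  2.28  5.55] w 0.0386 shift mm [ -0.3   1.1 -29.4] turnx 0.0003 tilt [-1.  0. -0.]
```

View pics/w5c.png

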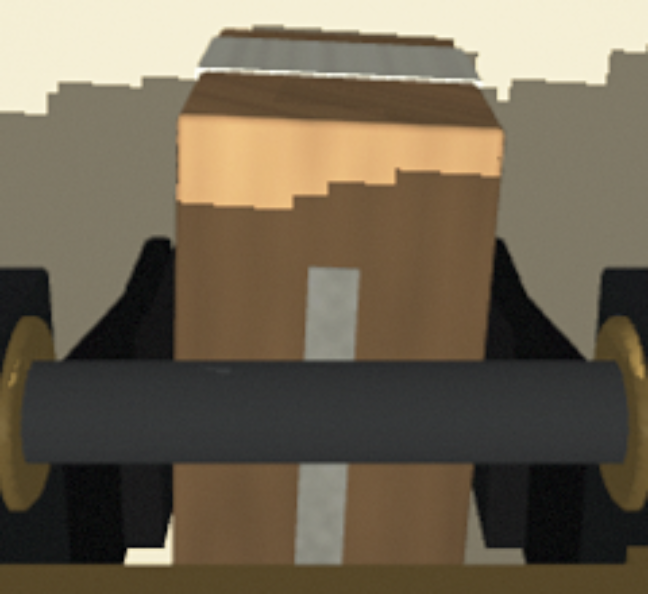

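arm_command:
  targets:
    - [126, 0, 0, 0, 0, 0, 0]
    - [126, 0, 0, 0, 0, 0, 0]
    - [126, 0, 0, 0, 0, 0, 0]
    - [126, 0, 0, -4, 0, 0, 0]
    - [126, 0, 0, -8, 0, 0, 0]
    - [126, 0, 0, -13, 0, 0, 0]
    - [126, 0, 0, -18, 0, 0, 0]
    - [126, 0, 0, -23, 0, 0, 0]
    - [126, 0, 0, -28, 0, 0, 0]
    - [126, 0, 0, -31, 0, 0, 0]
  newtons: 3

```text
time: 11.45
ee_pos: [0.4927, 0.0303, 0.0135]
eef_rot: [0.482, 0.517, -0.482, 0.517]
ft_force: [-0.3, -0.4, 0.5]
width: 0.0443
```

arm_command:
  targets:
    - [126, 0, 0, -1, 0, 0, 0]
    - [126, 0, 0, -1, 0, 0, 0]

```text
time: 11.65
ee_pos: [0.4927, 0.0307, 0.0135]
eef_rot: [0.483, 0.517, -0.483, 0.517]
ft_force: [0.8, 0.1, 0.3]
width: 0.0442
```

```bash
python3 -c "
from h import *
go((-.094,.029),.014)
im=camera('wrist');cv2.imwrite('pics/w6.png',im[:,:,::-1])"
```

```text
t 11.65 ee [0.4927 0.0307 0.0135] F [0.77 0.08 0.27] w 0.0442 shift mm [-0.5  1.2  2.5] turnx 0.0003 tilt [-1.  0.  0.]
```

View pics/w6.png

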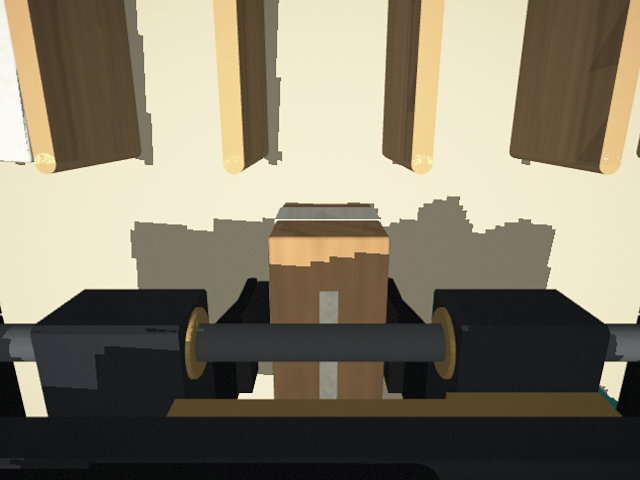

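After the sideways push the carton is square. Its front edge spans u 270–388 (mid 329), and the gap-3 divider tips are at 233 and 422 (mid 327.5), so it is lined up with gap 3. I'll open, lift, and go behind it with the fingers shut.

arm_command:
  targets:
    - [85, 0, 0, 1, 0, 0, 0]
    - [85, 0, 0, 3, 0, 0, 0]
    - [85, 0, 0, 3, 0, 0, 0]
    - [85, -20, 0, 3, 0, 0, 0]
    - [85, -50, 0, 3, 0, 0, 0]
    - [85, -75, 0, 3, 0, 0, 0]
    - [255, -80, -25, 3, 0, 0, 0]
    - [255, -80, -58, 3, 0, 0, 0]
    - [255, -80, -60, 3, 0, 0, 0]
    - [255, -80, -60, 3, 0, 0, 0]

```text
time: 12.7
ee_pos: [0.4329, 0.023, 0.0938]
eef_rot: [0.483, 0.516, -0.483, 0.517]
ft_force: [0.5, -0.1, -0.8]
width: 0.0339
```

arm_command:
  targets:
    - [255, 0, 0, 0, 0, 0, 0]
    - [255, 0, 0, 0, 0, 0, 0]
    - [255, 0, 0, 0, 0, 0, 0]
    - [255, 0, 0, 0, 0, 0, 0]

```text
time: 13.1
ee_pos: [0.4333, 0.0237, 0.0934]
eef_rot: [0.483, 0.517, -0.483, 0.517]
ft_force: [-0.2, -0.4, -0.2]
width: 0.0035
```

```bash
python3 -c "
from h import *
go((-.155,.027),.02)
im=camera('wrist');cv2.imwrite('pics/w7.png',im[:,:,::-1])"
```

```text
t 13.1 ee [0.4333 0.0237 0.0934] F [-0.19 -0.37 -0.22] w 0.0035 shift mm [73.4 -0.   1.6] turnx 0.0004 tilt [-1. -0. -0.]
```

View pics/w7.png

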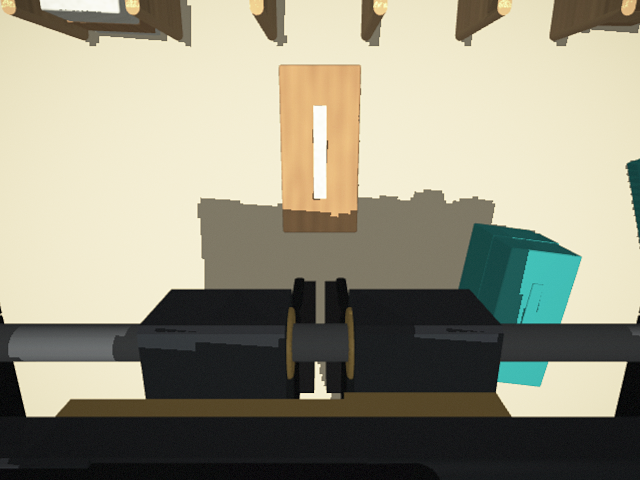

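The carton is at (320,150) and upright, with the fingers behind it and in line with it. I'll descend and start pushing.

arm_command:
  targets:
    - [255, 30, 0, 0, 0, 0, 0]
    - [255, 60, 0, 0, 0, 0, 0]
    - [255, 71, 0, 0, 0, 0, 0]
    - [255, 73, 0, 0, 0, 0, 0]
    - [255, 73, 5, 0, 0, 0, 0]
    - [255, 73, 10, 0, 0, 0, 0]
    - [255, 73, 15, 0, 0, 0, 0]
    - [255, 73, 20, 0, 0, 0, 0]
    - [255, 73, 25, 0, 0, 0, 0]
    - [255, 73, 30, 0, 0, 0, 0]

```text
time: 14.15
ee_pos: [0.4635, 0.0256, 0.0207]
eef_rot: [0.483, 0.517, -0.483, 0.517]
ft_force: [-0.8, -0.3, 1.8]
width: 0.0006
```

```bash
python3 -c "
from h import *
go((-.0545,.027),.02)
im=camera('wrist');cv2.imwrite('pics/w8.png',im[:,:,::-1])"
```

```text
t 14.15 ee [0.4635 0.0256 0.0207] F [-0.79 -0.28  1.83] w 0.0006 shift mm [ 0.7 70.2  1.4] turnx 0.0001 tilt [-1.  0.  0.]
```

View pics/w8.png

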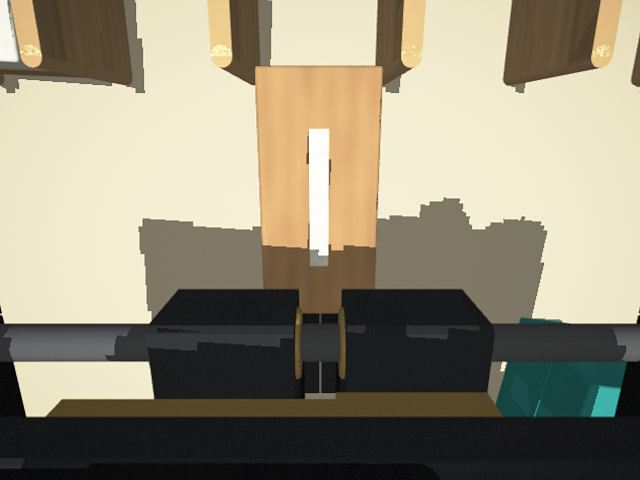

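The carton front (u 255–382, mid 318.5) sits at the mouth of gap 3 (tips at 221 and 412, mid 316.5). I'll keep pushing.

arm_command:
  targets:
    - [255, 0, 6, 0, 0, 0, 0]
    - [255, 0, 12, 0, 0, 0, 0]
    - [255, 0, 18, 0, 0, 0, 0]
    - [255, 0, 24, 0, 0, 0, 0]
    - [255, 0, 30, 0, 0, 0, 0]
    - [255, 0, 36, 0, 0, 0, 0]
    - [255, 0, 42, 0, 0, 0, 0]
    - [255, 0, 48, 0, 0, 0, 0]
    - [255, 0, 54, 0, 0, 0, 0]
    - [255, 0, 60, 0, 0, 0, 0]

```text
time: 15.2
ee_pos: [0.5233, 0.0297, 0.0205]
eef_rot: [0.483, 0.517, -0.483, 0.517]
ft_force: [-0.6, -0.4, 0.9]
width: 0.0004
```

arm_command:
  targets:
    - [255, 0, 2, 0, 0, 0, 0]
    - [255, 0, 4, 0, 0, 0, 0]
    - [255, 0, 6, 0, 0, 0, 0]

```text
time: 15.5
ee_pos: [0.5288, 0.03, 0.0205]
eef_rot: [0.483, 0.517, -0.483, 0.517]
ft_force: [-0.9, -0.1, -0.1]
width: 0.0006
```

```bash
python3 -c "
from h import *
go((-.0545,.027),.02)
im=camera('wrist');cv2.imwrite('pics/w9.png',im[:,:,::-1])"
```

```text
t 15.5 ee [0.5288 0.03   0.0205] F [-0.9  -0.12 -0.1 ] w 0.0006 shift mm [0.5 4.8 1.4] turnx 0.0002 tilt [-1. -0.  0.]
```

View pics/w9.png

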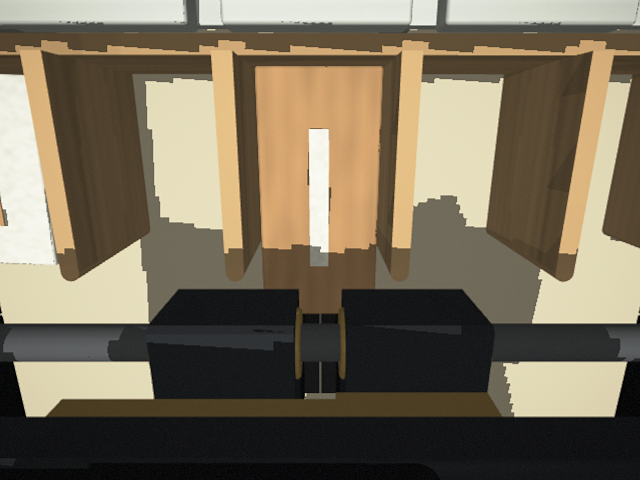

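The carton is centred in gap 3, with a few mm left to the panel (front edge v≈67, panel v≈53).

arm_command:
  targets:
    - [255, 0, 1, 0, 0, 0, 0]
    - [255, 0, 2, 0, 0, 0, 0]
    - [255, 0, 3, 0, 0, 0, 0]
    - [255, 0, 4, 0, 0, 0, 0]

```text
time: 15.95
ee_pos: [0.5323, 0.0302, 0.0205]
eef_rot: [0.482, 0.517, -0.483, 0.517]
ft_force: [-6.9, -1.8, 4.7]
width: 0.0004
```

arm_command:
  targets:
    - [255, 0, 1, 0, 0, 0, 0]
    - [255, 0, 1, 0, 0, 0, 0]

```text
time: 16.15
ee_pos: [0.5323, 0.0302, 0.0203]
eef_rot: [0.482, 0.517, -0.484, 0.516]
ft_force: [-8.8, -0.6, 6.7]
width: 0.0005
```

arm_command:
  targets:
    - [255, 0, 1, 0, 0, 0, 0]
    - [255, 0, 1, 0, 0, 0, 0]

```text
time: 16.35
ee_pos: [0.5323, 0.0302, 0.0202]
eef_rot: [0.481, 0.518, -0.484, 0.516]
ft_force: [-14.0, -1.2, 12.1]
width: 0.0001
```

The push has stalled: TCP x holds at 0.5323 while the force climbs to 14 N, so the carton is against the back. I'll back off straight and lift.

arm_command:
  targets:
    - [255, 0, -2, 0, 0, 0, 0]
    - [255, 0, -6, 0, 0, 0, 0]
    - [255, 0, -16, 0, 0, 0, 0]
    - [255, 0, -30, 0, 0, 0, 0]
    - [255, -30, -30, 0, 0, 0, 0]
    - [255, -70, -30, 0, 0, 0, 0]
    - [255, -100, -40, 0, 0, 0, 0]
    - [255, -100, -40, 0, 0, 0, 0]
    - [255, -100, -40, 0, 0, 0, 0]

```text
time: 17.25
ee_pos: [0.4949, 0.0274, 0.1209]
eef_rot: [0.483, 0.516, -0.483, 0.517]
ft_force: [0.0, 0.4, -0.5]
width: 0.0005
```

```bash
python3 -c "
from h import *
go((-.09,.027),.12)
im=camera('wrist');cv2.imwrite('pics/w10.png',im[:,:,::-1])"
```

```text
t 17.25 ee [0.4949 0.0274 0.1209] F [ 0.03  0.35 -0.55] w 0.0005 shift mm [0.9 3.3 1. ] turnx -0.0003 tilt [-1.     0.002  0.001]
```

View pics/w10.png

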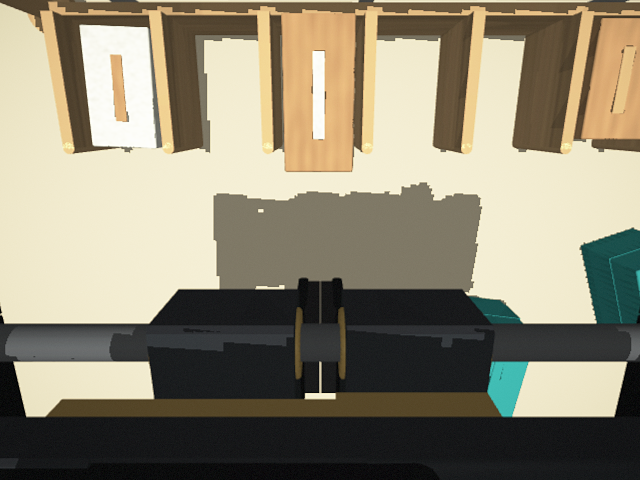

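The carton stands in gap 3, counted from the ball end. Its front is at the panel (v≈13) and its near end is proud of the dividers. I'll clear the arm for a final check from above.

arm_command:
  targets:
    - [0, -40, -10, 20, 0, 0, 0]
    - [0, -80, -20, 50, 0, 0, 0]
    - [0, -100, -30, 90, 0, 0, 0]
    - [0, -100, -40, 130, 0, 0, 0]
    - [0, -100, -50, 170, 0, 0, 0]
    - [0, -100, -50, 210, 0, 0, 0]
    - [0, -100, -50, 250, 0, 0, 0]
    - [0, -100, -50, 290, 0, 0, 0]
    - [0, -100, -50, 300, 0, 0, 0]
    - [0, -100, -50, 300, 0, 0, 0]

```text
time: 18.3
ee_pos: [0.4646, -0.2762, 0.2187]
eef_rot: [0.483, 0.517, -0.483, 0.515]
ft_force: [0.8, 0.5, 0.2]
width: 0.0724
```

```bash
python3 -c "
from h import *
go((-.09,.027),.12)
im=camera('top')[:,:,::-1];cv2.imwrite('pics/t9.png',im)
cv2.imwrite('pics/t9c.png',cv2.resize(im[190:350,195:395],None,fx=3.7,fy=3.7,interpolation=cv2.INTER_CUBIC))
im=camera('side')[:,:,::-1];cv2.imwrite('pics/s9.png',im)"
```

```text
t 18.3 ee [ 0.4646 -0.2762  0.2187] F [0.8  0.45 0.16] w 0.0724 shift mm [  99.2   53.5 -299.8] turnx -0.0027 tilt [-1.    -0.002 -0.002]
```

View pics/t9c.png

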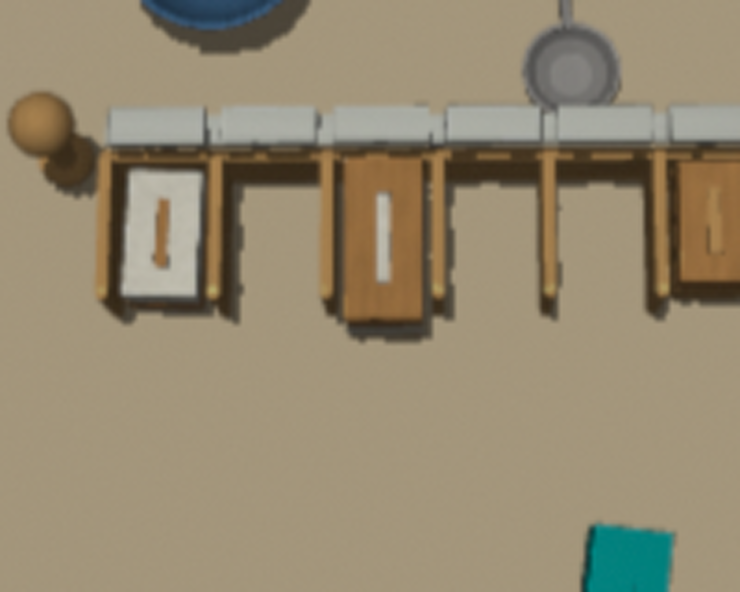

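View pics/s9.png

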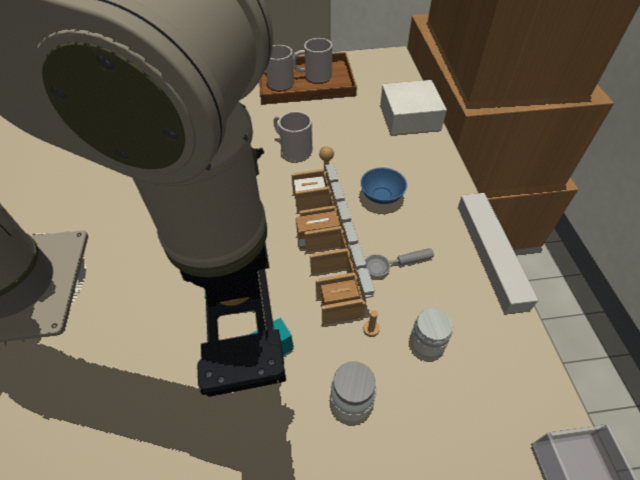

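The top crop shows the carton in the third gap from the ball post. Its near edge (v≈320) is about 10 mm proud of the divider tips (v≈298), and everything else is where it stood. The gripper is open and clear.

```bash
python3 -c "
from bench import *
print(close_job())"
```

```text
the job is handed in; nothing more can be done
None
```

The carton is in the third gap counting from the ball-topped post (the +y end), fully home against the back. I handed the job in at about 18.4 s of the 51 s allowed.

**Counting:** I pressed rail sections 1, 2 and 3 once each, in that order, with the shut fingertips. Contact forces were 4.6, 4.4 and 4.2 N, and I lifted clear between touches. No section past the third was touched.

**Carton:** I pushed the brown carton sideways along the counter until it lined up with gap 3. I then pushed it in from behind until it stopped against the back panel, with the force rising to about 14 N. The fingers did not lift or carry it.

**Last checks:** The top view shows the carton upright in gap 3 with its near end about 10 mm proud of the dividers, as expected when home. In the final top and side views nothing else had visibly moved, though the arm partly hid the turquoise look-alikes. The gripper is open and touching nothing.

**What disagreed:**
- **Squeeze to straighten:** two squeezes, at 3 N then 8 N, left the carton about 2° crooked. The sideways push squared it.
- **Rack position:** the wrist camera put the rack about 2.5 mm further to +y than the top camera did. I lined up the final push by the wrist view.

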